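# Index the heart blank round to the burning pen

### The job

On the workbench stands an index table: a dial with ten shallow pockets, turned by a spring-return ratchet lever that moves the dial one pocket per full stroke, anticlockwise seen from above. Work the lever, stroke by stroke, until the heart-shaped wooden blank lies under the tip of the burning pen, then let the lever return and stop there. Turn the dial only with the lever: do not touch the dial or the heart.

Things in the scene. Friction and masses are not known exactly. Their poses are not given: they have to be found in the camera images.
- index_table: Green fixed stand, 12 mm thick, arms to 195 mm. Origin on the dial's axis at bench level, z up. Angles are anticlockwise seen from above, from its +x. Pen post (150 mm high) at +60 deg, 175 mm out. The lever rests at +159 deg, swings to +201. An upright round wooden grip, 22 mm across, 40 to 105 mm above the bench, stands on it 185 mm out; all else near its sweep is below 55 mm.
- index_lever (a joint): Ratchet lever under the dial, rad: 0 at rest, grows anticlockwise, firm stop at 0.73. Push its grip from above along its arc (2 to 6 N). Let go, it springs back to 0 in under 1 s. A stroke to the stop turns the dial 36 deg the same way (first 0.1 rad is free play); the dial stays on the way back. Cut short, it turns less. Go back below 0.03 before the next. Do not ram the stop.
- dial: Dark steel dial, radius 118 mm, with ten pockets every 36 deg between aluminium ribs and steel teeth round the rim (to 130 mm). Pocket centres 85 mm from the axis, floors 40 mm above the bench, ribs to 45 mm, hub pin to 60 mm. Origin on the axis at bench level; at the start its axes are the stand's and a pocket stands under the pen. A pawl stops it turning back (clockwise).
- heart: Heart-shaped pale wooden blank, 38 by 34 mm, 8 mm thick, 15 g, loose in a pocket of the dial (a few mm of play, any yaw), two to five pockets short of the pen at the start. Origin at the middle of its underside. Four other pockets hold a house, a disc, an oval and a square of the same wood.
- pen_tip (a point): Brass tip of the burning pen held on the stand: 64 mm above the bench, 16 mm above the blanks, over the middle of the pocket that stands at +60 deg.
Things that resemble listed ones, but are neither listed nor needed, are in the scene too. Leave any black look-alike of the heart alone.

How it is judged:
By the outcome, as a careful person would: the job done as asked, in the order asked, and still so for the second after the job is handed in, with the robot touching nothing.
It also fails if it takes over 54 s, if anything falls off the work surface, if the arm or the gripper's body presses on something with over 40 N, if the wrist force passes 120 N, or if a joint passes its speed limit or range.

### The arm

A 6-joint arm with a two-finger parallel gripper is mounted at the origin on the work surface. World frame = base frame: x ahead of the robot, y to its left, z up, the work surface at z = 0. Lengths are in m, angles in rad, forces in N, time in s.
With the tool pointing down it reaches from about 0.35 to 0.925 m from the base axis. Payload 6.4 kg.
Tool frame: the origin (TCP) lies midway between the tips of the shut fingers; the grasp point (between the pads) lies 19 mm behind it; z points along the fingers, y is the line along which they close (so a half turn about z gives the same grasp; the last joint's range is limited). The gripper opens to 94 mm and grips with 3 to 60 N. Pads are 16 mm wide; open, the fingers measure 119 mm over their backs; the gripper's body (75 mm by 177 mm) begins 78 mm behind the grasp point.
Start: joints at [1.001, 0.245, 1.558, -0, 1.339, -0.174], TCP at [0.251, 0.6, 0.181] pointing down, gripper open.
Joint ranges: [-3.13, 3.13], [-1.02, 2.26], [0.13, 2.54], [-0.95, 4.09], [0.21, 2.88], [-2.74, 2.74]. Speed limits (rad/s): [2.57, 2.57, 3.14, 3.14, 3.14, 3.14].

### API

Orientations are given as a 3x3 rotation matrix whose columns are the frame's x, y, z axes.
In Python, from workcell import robot gives the robot as it stands.
- The arm moves only by the tool jog_arm, never from a script. Its argument "targets" is a list of rows, each a list of 5 numbers: the opening, from 0 (shut) to 1 (fully open), then the shift along the tool's x, y, z in m, then the turn about the tool's z in degrees. A call has 1 to 12 rows; each row shifts and turns the commanded pose from where the row before left it, along the tool's axes as they then stand; what a row does not reach is not made up. A row lasts 1/10 s, in which the tool goes at most 50 mm and 8.59 degrees, less where a joint would pass 70% of its speed; a pose out of reach is approached as far as the arm can. A call with a gripper value outside its range is refused whole. The fingers move at their own pace and stop on an object; the grip force is fixed at half the most. Time passes only in rows, so rows that do not move let the fingers close. It gives the time, the measured TCP pose, the force, the opening and the grip force at its end, in the units of the state.
- robot.get_obs(): the state, without advancing time (a new reading comes with each control period).
- robot.read_camera(name): name is "side" or "top"; returns a dict with "pixels" (384x512x3 uint8, blue, green, red), "fx", "fy", "cx", "cy" (pixels), "rvec" (rotation vector, rad) and "tvec" (3), from world to camera coordinates, as OpenCV has them. Camera axes: x right, y down, z forward; pixel columns grow to the right and rows downward; lengths in m; the calibration is good to about 2 mm. A picture is of the moment at which its call begins. There is no depth.
- robot.close_job(): hands the job in; it is judged then, once.
The state is a dict: "t": time; "joints": joint angles; "joint_velocities": joint speeds; "joint_efforts": joint torques, N m; "tcp_pos": TCP position; "ee_rot": TCP orientation; "force": force on the tool from outside, world axes, zero at the start; "moment": the same for the moment, N m; "opening": finger opening in m; "finger_force": force on a finger pad.
Only numpy, scipy, OpenCV 4.12 (cv2) and the standard library are available. Lean on these libraries where they do the work, as an engineer would, in place of code of your own. Each camera call takes 0.05 s, during which the arm holds its last target. There are 200 camera calls.

## Working session

There is one attempt and no reset: what is moved stays moved. The work goes in short steps, Python scripts to look and compute and a tool call to move; the robot and the scene stay as the last step left them, time stands still between calls to the robot, and variables do not carry over. Pictures are saved under pics/ and viewed, at most 10 in all, crops included, and the job is handed in when it is done.

Besides the shell and the picture viewer there is one more tool, called after "Emit:" by a JSON object that holds its "api" and its "payload", one argument or row to a line. jog_arm: Moves the arm, as the interface text tells. Its arguments: {"type":"object","properties":{"targets":{"type":"array"}},"required":["targets"]}

```bash
mkdir -p pics; python3 - <<'E'
from workcell import robot
import cv2,pickle,numpy as np
d={}
for n in("top","side"):
    d[n]=robot.read_camera(n); cv2.imwrite(f"pics/{n}0.png",cv2.resize(d[n]["pixels"],(800,600),interpolation=cv2.INTER_CUBIC))
    c=d[n]; R=cv2.Rodrigues(c["rvec"])[0]; print(n,-R.T@c["tvec"].ravel(),R.round(2).tolist(),c["fx"])
pickle.dump(d,open("cam0.pkl","wb"))
o=robot.get_obs();print(o["t"],o["tcp_pos"],o["ee_rot"],o["force"])
E
```

```text
top [ 0.41856747 -0.0625019   0.94783216] [[-0.0, -1.0, -0.04], [-0.98, 0.01, -0.18], [0.18, 0.04, -0.98]] 451.9000747733822
side [ 0.32049226 -0.64546692  0.67414647] [[0.92, -0.39, -0.01], [-0.28, -0.63, -0.73], [0.28, 0.67, -0.69]] 428.55441332110485
0.1 [0.25030558 0.59926993 0.17989892] [[-9.22687499e-01  3.85547707e-01 -8.63335804e-04]
 [ 3.85548592e-01  9.22686442e-01 -1.41858350e-03]
 [ 2.49656628e-04 -1.64176716e-03 -9.99998621e-01]] [-0.46312424 -0.40814124 -0.68330272]
```

View pics/top0.png

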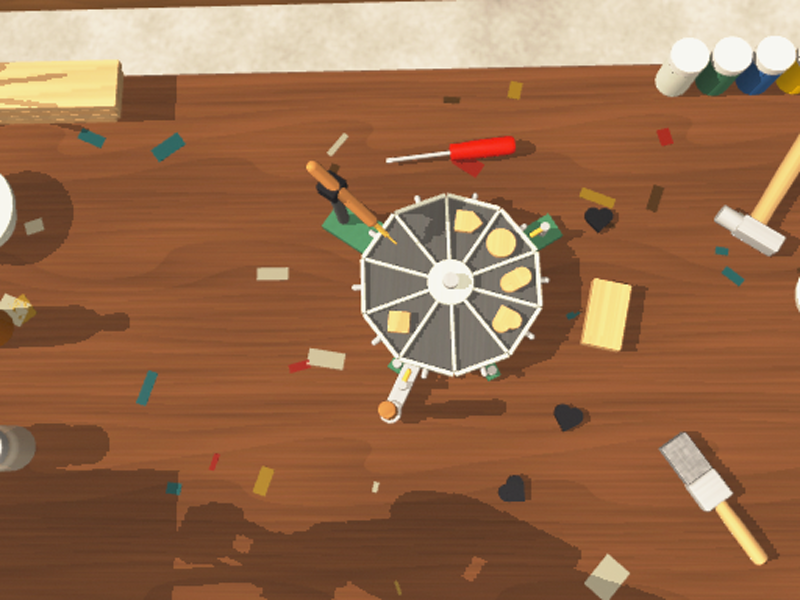

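View pics/side0.png

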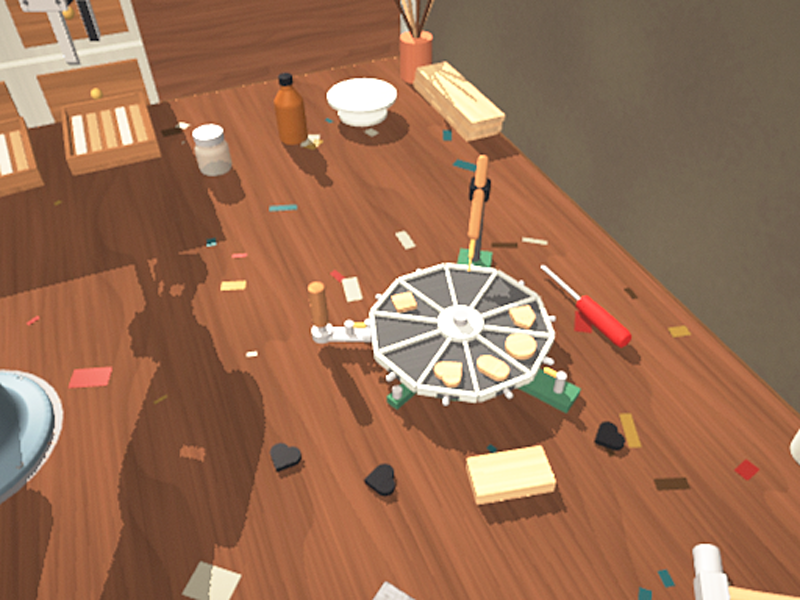

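The top picture shows the dial hub near (450,281), the pen tip near (393,242), and the grip top near (389,408). There are several heart-like things: the pale heart in a pocket at (507,319), and black look-alikes at (598,219), (568,417) and (514,489). The pale one in the dial fits the description. In the side picture the grip top is near (317,287) and the hub near (460,322). I'll confirm in one crop.

```bash
cat > h.py <<'E'
import cv2,numpy as np
def ray(c,u,v):
    R=cv2.Rodrigues(c["rvec"])[0];C=-R.T@c["tvec"].ravel()
    return C,R.T@np.array([(u-c["cx"])/c["fx"],(v-c["cy"])/c["fy"],1])
def atz(c,u,v,z):
    C,d=ray(c,u,v);return C+d*(z-C[2])/d[2]
def tri(a,p,b,q):
    A,d=ray(a,*p);B,e=ray(b,*q);s=np.linalg.lstsq(np.c_[d,-e],B-A,rcond=None)[0]
    P,Q=A+s[0]*d,B+s[1]*e;return (P+Q)/2,np.linalg.norm(P-Q)
E
python3 - <<'E'
import pickle,cv2,numpy as np
from h import *
d=pickle.load(open("cam0.pkl","rb"));t,s=d["top"],d["side"]
a=cv2.resize(t["pixels"][115:275,220:360],(525,600),interpolation=cv2.INTER_CUBIC)
b=cv2.resize(s["pixels"][160:270,190:260],(275,432),interpolation=cv2.INTER_CUBIC)
im=np.zeros((600,800,3),np.uint8);im[:,:525]=a;im[:432,525:]=b
cv2.imwrite("pics/crop1.png",im)
k=.64
print(atz(t,452*k,280*k,.06),atz(t,389*k,408*k,.105),atz(s,317*k,287*k,.105),atz(s,460*k,322*k,.06))
E
```

```text
[ 0.62027402 -0.10132475  0.06      ] [ 0.45535284 -0.02255697  0.105     ] [ 0.45552237 -0.02242981  0.105     ] [ 0.61452748 -0.1121767   0.06      ]
```

View pics/crop1.png

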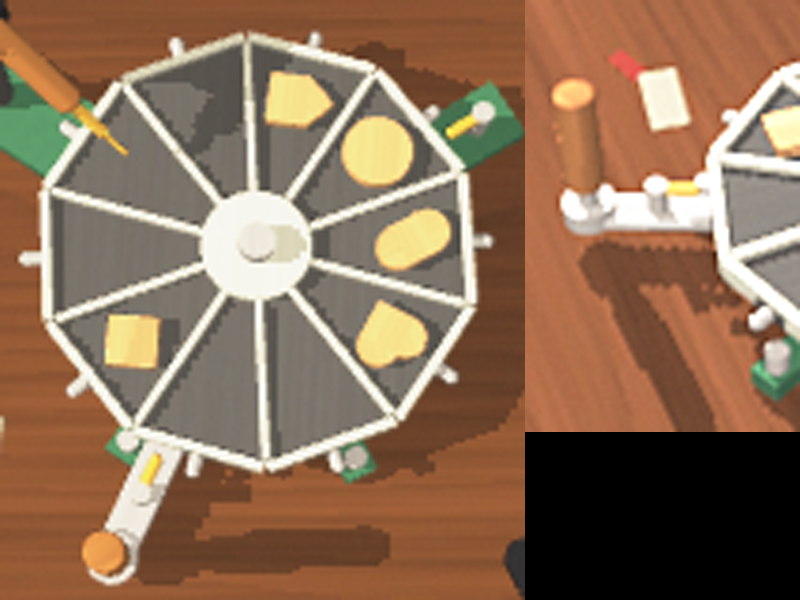

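The crop confirms the pale heart at crop (392,335). Going anticlockwise from it come the oval, the disc, the house, one empty pocket, then the pen pocket, so it needs 5 strokes. I'll fit the axis from the rib corners.

```bash
python3 - <<'E'
import pickle,numpy as np
from h import *
d=pickle.load(open("cam0.pkl","rb"));t=d["top"]
P=[(124,78),(247,37),(377,70),(464,170),(473,303),(397,417),(266,468),(133,430),(49,320),(46,188)]
X=np.array([atz(t,220+u/3.75,115+v/3.75,.045)[:2] for u,v in P])
c=X.mean(0);print(c,np.linalg.norm(X-c,axis=1).round(4))
g=atz(t,220+104/3.75,115+550/3.75,.105)[:2]
pen=atz(t,220+126/3.75,115+153/3.75,.064)[:2]
print("pin",atz(t,220+256/3.75,115+241/3.75,.06))
v=g-c;a=np.degrees(np.arctan2(v[1],v[0]));w=pen-c;b=np.degrees(np.arctan2(w[1],w[0]))
h=atz(t,220+392/3.75,115+335/3.75,.048)[:2]-c
print("grip",g,np.linalg.norm(v),a,"pen",pen,np.linalg.norm(w),b,"diff",a-b,"heart",np.degrees(np.arctan2(h[1],h[0])))
th=np.radians(a)
for q in np.arange(0,.74,.1):print(q.round(2),(c+.185*np.array([np.cos(th+q),np.sin(th+q)])).round(4))
E
```

```text
[ 0.62099011 -0.10043116] [0.1203 0.119  0.1198 0.1206 0.12   0.1192 0.1211 0.1211 0.1202 0.1202]
pin [ 0.62015618 -0.09929297  0.06      ]
grip [ 0.45435404 -0.0202841 ] 0.18490843927712 154.31381008216007 pen [ 0.66857768 -0.02982653] 0.08514452699162718 56.02000128041623 diff 98.29380880174384 heart -125.25156765177937
0.0 [ 0.4543 -0.0202]
0.1 [ 0.4471 -0.0373]
0.2 [ 0.4417 -0.055 ]
0.3 [ 0.438  -0.0731]
0.4 [ 0.4362 -0.0915]
0.5 [ 0.4362 -0.11  ]
0.6 [ 0.4381 -0.1284]
0.7 [ 0.4418 -0.1465]
```

Checks agree: the grip is 184.9 mm out, the pen 85.1 mm out and the angle between them 98.3° (given 99°). The axis is at (0.621,-0.100) and the rest grip at (0.454,-0.020). I'll straddle the grip with half-open fingers. First I move above it.

Emit:
{"api": "jog_arm", "payload": {
  "targets": [
    [0.5, -0.0285, -0.0329, 0, 0],
    [0.5, -0.0285, -0.0329, 0, 0],
    [0.5, -0.0285, -0.0329, 0, 0],
    [0.5, -0.0285, -0.0329, 0, 0],
    [0.5, -0.0285, -0.0329, 0, 0],
    [0.5, -0.0285, -0.0329, 0, 0],
    [0.5, -0.0285, -0.0329, 0, 0],
    [0.5, -0.0285, -0.0329, 0, 0],
    [0.5, -0.0285, -0.0329, 0, 0],
    [0.5, -0.0285, -0.0329, 0, 0],
    [0.5, -0.0285, -0.0329, 0, 0],
    [0.5, -0.0285, -0.0329, 0, 0]
  ]
}}

```text
t: 1.3
tcp_pos: [0.4139, 0.1019, 0.1807]
ee_rot: [[-0.923, 0.385, 0.0], [0.385, 0.923, 0.0], [-0.0, 0.0, -1.0]]
force: [0.5, 0.5, -0.2]
opening: 0.047
finger_force: 0.0
```

Emit:
{"api": "jog_arm", "payload": {
  "targets": [
    [0.5, -0.0285, -0.0329, 0, 0],
    [0.5, -0.0285, -0.0329, 0, 0],
    [0.5, -0.0285, -0.0329, 0, 3],
    [0.5, 0, 0, 0, 0],
    [0.5, 0, 0, 0, 0]
  ]
}}

```text
t: 1.8
tcp_pos: [0.4545, -0.0208, 0.1804]
ee_rot: [[-0.901, 0.435, -0.001], [0.435, 0.901, 0.001], [0.001, 0.0, -1.0]]
force: [-0.4, 0.1, -0.0]
opening: 0.0471
finger_force: 0.0
```

Emit:
{"api": "jog_arm", "payload": {
  "targets": [
    [0.5, 0, 0, 0.023, 0],
    [0.5, 0, 0, 0.023, 0],
    [0.5, 0, 0, 0.023, 0],
    [0.5, 0, 0, 0.023, 0],
    [0.5, 0, 0, 0.022, 0],
    [0.5, 0, 0, 0, 0]
  ]
}}

```text
t: 2.4
tcp_pos: [0.4516, -0.0181, 0.0639]
ee_rot: [[-0.902, 0.431, -0.007], [0.431, 0.902, 0.002], [0.007, -0.001, -1.0]]
force: [-0.4, -0.4, 0.5]
opening: 0.047
finger_force: 0.0
```

```bash
python3 - <<'E'
from workcell import robot
import cv2
o=robot.get_obs();print(o["t"],o["tcp_pos"],o["force"])
s=robot.read_camera("side")["pixels"]
cv2.imwrite("pics/s1.png",cv2.resize(s[110:290,150:390],(800,600),interpolation=cv2.INTER_CUBIC))
E
```

```text
2.4 [ 0.45162342 -0.01808286  0.0638512 ] [-0.4016891  -0.36266203  0.47130357]
```

View pics/s1.png

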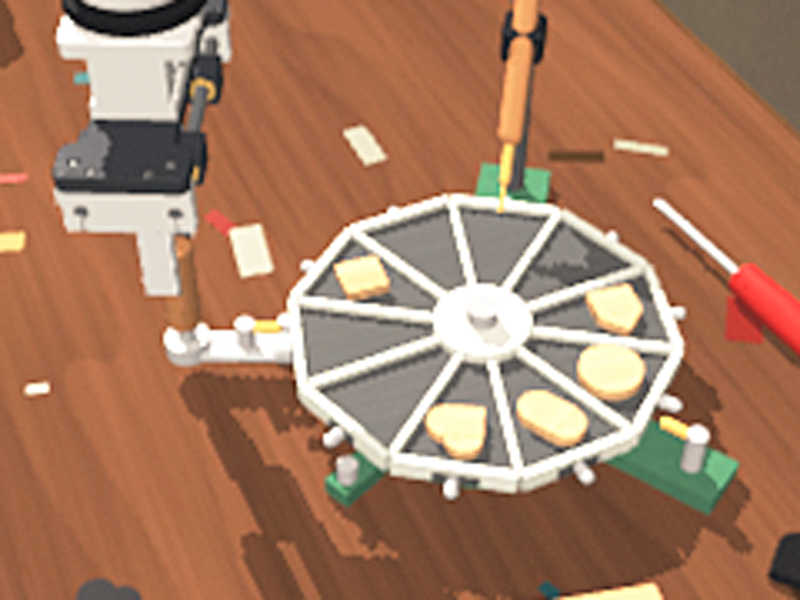

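The picture shows the fingers either side of the grip at (182,265), with the heart at (457,430) not moved. No contact yet, so I start stroke 1, slowly.

Emit:
{"api": "jog_arm", "payload": {
  "targets": [
    [0.5, -0.0001, -0.0065, 0, -2],
    [0.5, -0.0001, -0.0065, 0, -2],
    [0.5, -0.0001, -0.0065, 0, -2],
    [0.5, -0.0001, -0.0065, 0, -2],
    [0.5, -0.0001, -0.0065, 0, -2],
    [0.5, -0.0001, -0.0065, 0, -2],
    [0.5, -0.0001, -0.0065, 0, -2],
    [0.5, -0.0001, -0.0065, 0, -2],
    [0.5, -0.0001, -0.0065, 0, -2],
    [0.5, -0.0001, -0.0065, 0, -2]
  ]
}}

```text
t: 3.45
tcp_pos: [0.4382, -0.0818, 0.0684]
ee_rot: [[-0.995, 0.097, 0.003], [0.097, 0.995, 0.001], [-0.003, 0.001, -1.0]]
force: [0.8, 3.4, -0.3]
opening: 0.0469
finger_force: 1.5
```

Emit:
{"api": "jog_arm", "payload": {
  "targets": [
    [0.5, -0.0001, -0.0065, 0, -2],
    [0.5, -0.0001, -0.0065, 0, -2],
    [0.5, -0.0001, -0.0065, 0, -2],
    [0.5, -0.0001, -0.0065, 0, -2],
    [0.5, -0.0001, -0.0065, 0, -2],
    [0.5, -0.0001, -0.0065, 0, -2],
    [0.5, -0.0001, -0.0065, 0, -2],
    [0.5, -0.0001, -0.0065, 0, -2],
    [0.5, -0.0001, -0.0065, 0, -2],
    [0.5, -0.0001, -0.0065, 0, -2]
  ]
}}

```text
t: 4.45
tcp_pos: [0.4432, -0.1459, 0.0684]
ee_rot: [[-0.968, -0.249, 0.003], [-0.249, 0.968, 0.002], [-0.003, 0.001, -1.0]]
force: [1.8, 4.6, 0.4]
opening: 0.0471
finger_force: 1.9
```

Emit:
{"api": "jog_arm", "payload": {
  "targets": [
    [0.5, 0, -0.0032, 0, -1],
    [0.5, 0, -0.0032, 0, -1],
    [0.5, 0, -0.0032, 0, -1],
    [0.5, 0, 0, 0, 0]
  ]
}}

```text
t: 4.85
tcp_pos: [0.4446, -0.1566, 0.0673]
ee_rot: [[-0.954, -0.298, 0.0], [-0.298, 0.954, -0.0], [0.0, -0.0, -1.0]]
force: [0.7, 3.2, 3.3]
opening: 0.047
finger_force: 1.6
```

Emit:
{"api": "jog_arm", "payload": {
  "targets": [
    [0.5, 0, -0.0032, 0, -1],
    [0.5, 0, -0.0016, 0, -0.5],
    [0.5, 0, 0, 0, 0]
  ]
}}

```text
t: 5.15
tcp_pos: [0.4458, -0.1612, 0.0668]
ee_rot: [[-0.946, -0.323, -0.0], [-0.323, 0.946, -0.0], [0.0, 0.0, -1.0]]
force: [-2.2, 3.5, 2.2]
opening: 0.0475
finger_force: 1.6
```

Emit:
{"api": "jog_arm", "payload": {
  "targets": [
    [0.5, 0, -0.0016, 0, -0.5],
    [0.5, 0, -0.0016, 0, -0.5],
    [0.5, 0, 0, 0, 0]
  ]
}}

```text
t: 5.45
tcp_pos: [0.4468, -0.1641, 0.0667]
ee_rot: [[-0.941, -0.339, -0.0], [-0.339, 0.941, 0.0], [0.0, 0.0, -1.0]]
force: [-1.0, 3.9, 2.1]
opening: 0.0471
finger_force: 1.9
```

Emit:
{"api": "jog_arm", "payload": {
  "targets": [
    [0.5, 0, -0.0015, 0, -0.5],
    [0.5, 0, 0, 0, 0]
  ]
}}

```text
t: 5.65
tcp_pos: [0.4471, -0.1646, 0.0666]
ee_rot: [[-0.938, -0.347, -0.001], [-0.347, 0.938, 0.002], [0.0, 0.003, -1.0]]
force: [-1.7, 6.5, 4.7]
opening: 0.0474
finger_force: 3.4
```

Emit:
{"api": "jog_arm", "payload": {
  "targets": [
    [0.5, 0, -0.0015, 0, -0.5],
    [0.5, 0, 0, 0, 0]
  ]
}}

```text
t: 5.85
tcp_pos: [0.4474, -0.165, 0.0666]
ee_rot: [[-0.935, -0.355, -0.002], [-0.355, 0.935, 0.004], [0.0, 0.005, -1.0]]
force: [-0.5, 9.9, 6.6]
opening: 0.0472
finger_force: 4.9
```

The stop is reached, with force rising to about 10 N and little motion. Now I return and look.

Emit:
{"api": "jog_arm", "payload": {
  "targets": [
    [0.5, -0.0004, 0.0129, 0, 4],
    [0.5, -0.0004, 0.0129, 0, 4],
    [0.5, -0.0004, 0.0129, 0, 4],
    [0.5, -0.0004, 0.0129, 0, 4],
    [0.5, -0.0004, 0.0129, 0, 4],
    [0.5, -0.0004, 0.0129, 0, 4],
    [0.5, -0.0004, 0.0129, 0, 4],
    [0.5, -0.0004, 0.0129, 0, 4],
    [0.5, -0.0004, 0.0129, 0, 4],
    [0.5, -0.0004, 0.0129, 0, 4],
    [0.5, -0.0004, 0.0129, 0, 4],
    [0.5, -0.0002, 0.0081, 0, 2.5]
  ]
}}

```text
t: 7.05
tcp_pos: [0.4545, -0.0212, 0.0669]
ee_rot: [[-0.901, 0.434, 0.002], [0.434, 0.901, -0.002], [-0.003, -0.001, -1.0]]
force: [-0.9, 1.0, 0.6]
opening: 0.0468
finger_force: 0.0
```

Emit:
{"api": "jog_arm", "payload": {
  "targets": [
    [0.5, 0, 0, 0, 0],
    [0.5, 0, 0, 0, 0],
    [0.5, 0, 0, 0, 0]
  ]
}}

```text
t: 7.35
tcp_pos: [0.4538, -0.0216, 0.0669]
ee_rot: [[-0.901, 0.433, 0.0], [0.433, 0.901, -0.001], [-0.001, -0.0, -1.0]]
force: [-0.4, -0.3, -0.4]
opening: 0.0471
finger_force: 0.0
```

```bash
python3 - <<'E'
from workcell import robot
import cv2
s=robot.read_camera("side")["pixels"]
cv2.imwrite("pics/s2.png",cv2.resize(s[110:290,150:390],(800,600),interpolation=cv2.INTER_CUBIC))
E
```

```text
(no output)
```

View pics/s2.png

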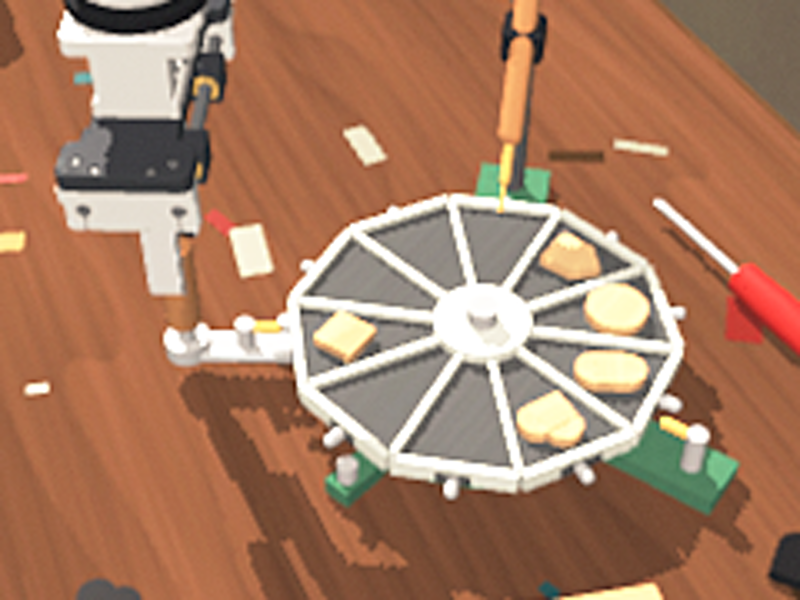

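One stroke moved the dial exactly one pocket: the heart is now at (550,418), the ribs coincide with before, and the lever is home. Strokes 2 to 5 follow the same way.

Emit:
{"api": "jog_arm", "payload": {
  "targets": [
    [0.5, -0.0001, -0.0065, 0, -2],
    [0.5, -0.0001, -0.0065, 0, -2],
    [0.5, -0.0001, -0.0065, 0, -2],
    [0.5, -0.0001, -0.0065, 0, -2],
    [0.5, -0.0001, -0.0065, 0, -2],
    [0.5, -0.0001, -0.0065, 0, -2],
    [0.5, -0.0001, -0.0065, 0, -2],
    [0.5, -0.0001, -0.0065, 0, -2],
    [0.5, -0.0001, -0.0065, 0, -2],
    [0.5, -0.0001, -0.0065, 0, -2],
    [0.5, -0.0001, -0.0065, 0, -2],
    [0.5, -0.0001, -0.0065, 0, -2]
  ]
}}

```text
t: 8.6
tcp_pos: [0.4357, -0.0962, 0.067]
ee_rot: [[-1.0, 0.029, 0.002], [0.029, 1.0, 0.001], [-0.002, 0.001, -1.0]]
force: [1.7, 3.0, -0.4]
opening: 0.0469
finger_force: 1.5
```

Emit:
{"api": "jog_arm", "payload": {
  "targets": [
    [0.5, -0.0001, -0.0065, 0, -2],
    [0.5, -0.0001, -0.0065, 0, -2],
    [0.5, -0.0001, -0.0065, 0, -2],
    [0.5, -0.0001, -0.0065, 0, -2],
    [0.5, -0.0001, -0.0065, 0, -2],
    [0.5, -0.0001, -0.0065, 0, -2],
    [0.5, -0.0001, -0.0065, 0, -2],
    [0.5, -0.0001, -0.0065, 0, -2],
    [0.5, 0, -0.0032, 0, -1],
    [0.5, 0, -0.0032, 0, -1],
    [0.5, 0, -0.0032, 0, -1],
    [0.5, 0, -0.0032, 0, -1]
  ]
}}

```text
t: 9.8
tcp_pos: [0.4443, -0.1599, 0.0668]
ee_rot: [[-0.949, -0.316, -0.0], [-0.316, 0.949, 0.001], [-0.0, 0.001, -1.0]]
force: [1.4, 5.5, 1.7]
opening: 0.0469
finger_force: 1.9
```

Emit:
{"api": "jog_arm", "payload": {
  "targets": [
    [0.5, 0, -0.0016, 0, -0.5],
    [0.5, 0, -0.0016, 0, -0.5],
    [0.5, 0, -0.0016, 0, -0.5],
    [0.5, 0, -0.0016, 0, -0.5],
    [0.5, 0, -0.0015, 0, -0.5],
    [0.5, 0, 0, 0, 0]
  ]
}}

```text
t: 10.4
tcp_pos: [0.4464, -0.1655, 0.0666]
ee_rot: [[-0.935, -0.355, -0.002], [-0.355, 0.935, 0.005], [-0.0, 0.005, -1.0]]
force: [0.5, 11.2, 4.0]
opening: 0.0475
finger_force: 4.9
```

Emit:
{"api": "jog_arm", "payload": {
  "targets": [
    [0.5, -0.0004, 0.0129, 0, 4],
    [0.5, -0.0004, 0.0129, 0, 4],
    [0.5, -0.0004, 0.0129, 0, 4],
    [0.5, -0.0004, 0.0129, 0, 4],
    [0.5, -0.0004, 0.0129, 0, 4],
    [0.5, -0.0004, 0.0129, 0, 4],
    [0.5, -0.0004, 0.0129, 0, 4],
    [0.5, -0.0004, 0.0129, 0, 4],
    [0.5, -0.0004, 0.0129, 0, 4],
    [0.5, -0.0004, 0.0129, 0, 4],
    [0.5, -0.0004, 0.0129, 0, 4],
    [0.5, -0.0002, 0.0081, 0, 2.5]
  ]
}}

```text
t: 11.6
tcp_pos: [0.4529, -0.0221, 0.067]
ee_rot: [[-0.901, 0.434, 0.0], [0.434, 0.901, -0.003], [-0.001, -0.002, -1.0]]
force: [-0.0, -0.7, -0.0]
opening: 0.0468
finger_force: 0.0
```

Emit:
{"api": "jog_arm", "payload": {
  "targets": [
    [0.5, 0, 0, 0, 0],
    [0.5, 0, 0, 0, 0],
    [0.5, 0, 0, 0, 0]
  ]
}}

```text
t: 11.9
tcp_pos: [0.4526, -0.0223, 0.0669]
ee_rot: [[-0.901, 0.433, 0.0], [0.433, 0.901, -0.001], [-0.0, -0.001, -1.0]]
force: [0.2, -0.2, 0.6]
opening: 0.0474
finger_force: 0.0
```

Emit:
{"api": "jog_arm", "payload": {
  "targets": [
    [0.5, -0.0001, -0.0065, 0, -2],
    [0.5, -0.0001, -0.0065, 0, -2],
    [0.5, -0.0001, -0.0065, 0, -2],
    [0.5, -0.0001, -0.0065, 0, -2],
    [0.5, -0.0001, -0.0065, 0, -2],
    [0.5, -0.0001, -0.0065, 0, -2],
    [0.5, -0.0001, -0.0065, 0, -2],
    [0.5, -0.0001, -0.0065, 0, -2],
    [0.5, -0.0001, -0.0065, 0, -2],
    [0.5, -0.0001, -0.0065, 0, -2],
    [0.5, -0.0001, -0.0065, 0, -2],
    [0.5, -0.0001, -0.0065, 0, -2]
  ]
}}

```text
t: 13.1
tcp_pos: [0.4345, -0.097, 0.067]
ee_rot: [[-1.0, 0.028, 0.002], [0.028, 1.0, 0.001], [-0.002, 0.001, -1.0]]
force: [2.8, 2.8, -0.6]
opening: 0.047
finger_force: 1.5
```

Emit:
{"api": "jog_arm", "payload": {
  "targets": [
    [0.5, -0.0001, -0.0065, 0, -2],
    [0.5, -0.0001, -0.0065, 0, -2],
    [0.5, -0.0001, -0.0065, 0, -2],
    [0.5, -0.0001, -0.0065, 0, -2],
    [0.5, -0.0001, -0.0065, 0, -2],
    [0.5, -0.0001, -0.0065, 0, -2],
    [0.5, -0.0001, -0.0065, 0, -2],
    [0.5, -0.0001, -0.0065, 0, -2],
    [0.5, 0, -0.0032, 0, -1],
    [0.5, 0, -0.0032, 0, -1],
    [0.5, 0, -0.0032, 0, -1],
    [0.5, 0, -0.0032, 0, -1]
  ]
}}

```text
t: 14.3
tcp_pos: [0.4432, -0.1606, 0.0668]
ee_rot: [[-0.949, -0.316, -0.0], [-0.316, 0.949, 0.0], [-0.0, 0.001, -1.0]]
force: [1.1, 3.5, 0.2]
opening: 0.0469
finger_force: 1.9
```

Emit:
{"api": "jog_arm", "payload": {
  "targets": [
    [0.5, 0, -0.0016, 0, -0.5],
    [0.5, 0, -0.0016, 0, -0.5],
    [0.5, 0, -0.0016, 0, -0.5],
    [0.5, 0, -0.0016, 0, -0.5],
    [0.5, 0, -0.0015, 0, -0.5],
    [0.5, 0, 0, 0, 0]
  ]
}}

```text
t: 14.9
tcp_pos: [0.4453, -0.166, 0.0666]
ee_rot: [[-0.935, -0.355, -0.002], [-0.355, 0.935, 0.005], [-0.0, 0.005, -1.0]]
force: [0.2, 11.1, 4.1]
opening: 0.0473
finger_force: 5.2
```

Small drift of about 1 mm per cycle; I correct it during the pause.

Emit:
{"api": "jog_arm", "payload": {
  "targets": [
    [0.5, -0.0004, 0.0129, 0, 4],
    [0.5, -0.0004, 0.0129, 0, 4],
    [0.5, -0.0004, 0.0129, 0, 4],
    [0.5, -0.0004, 0.0129, 0, 4],
    [0.5, -0.0004, 0.0129, 0, 4],
    [0.5, -0.0004, 0.0129, 0, 4],
    [0.5, -0.0004, 0.0129, 0, 4],
    [0.5, -0.0004, 0.0129, 0, 4],
    [0.5, -0.0004, 0.0129, 0, 4],
    [0.5, -0.0004, 0.0129, 0, 4],
    [0.5, -0.0004, 0.0129, 0, 4],
    [0.5, -0.0002, 0.0081, 0, 2.5]
  ]
}}

```text
t: 16.1
tcp_pos: [0.4517, -0.0227, 0.0669]
ee_rot: [[-0.901, 0.434, 0.0], [0.434, 0.901, -0.003], [-0.001, -0.002, -1.0]]
force: [0.4, -0.1, -0.5]
opening: 0.047
finger_force: 0.0
```

Emit:
{"api": "jog_arm", "payload": {
  "targets": [
    [0.5, -0.002, 0.001, 0, 0],
    [0.5, 0, 0, 0, 0],
    [0.5, 0, 0, 0, 0]
  ]
}}

```text
t: 16.4
tcp_pos: [0.4537, -0.0229, 0.0669]
ee_rot: [[-0.901, 0.433, -0.0], [0.433, 0.901, -0.001], [-0.0, -0.001, -1.0]]
force: [0.3, -0.4, 0.1]
opening: 0.0471
finger_force: 0.0
```

Emit:
{"api": "jog_arm", "payload": {
  "targets": [
    [0.5, -0.0001, -0.0065, 0, -2],
    [0.5, -0.0001, -0.0065, 0, -2],
    [0.5, -0.0001, -0.0065, 0, -2],
    [0.5, -0.0001, -0.0065, 0, -2],
    [0.5, -0.0001, -0.0065, 0, -2],
    [0.5, -0.0001, -0.0065, 0, -2],
    [0.5, -0.0001, -0.0065, 0, -2],
    [0.5, -0.0001, -0.0065, 0, -2],
    [0.5, -0.0001, -0.0065, 0, -2],
    [0.5, -0.0001, -0.0065, 0, -2],
    [0.5, -0.0001, -0.0065, 0, -2],
    [0.5, -0.0001, -0.0065, 0, -2]
  ]
}}

```text
t: 17.6
tcp_pos: [0.4356, -0.0976, 0.067]
ee_rot: [[-1.0, 0.028, 0.002], [0.028, 1.0, 0.001], [-0.002, 0.001, -1.0]]
force: [2.1, 3.1, -0.1]
opening: 0.0468
finger_force: 1.5
```

Emit:
{"api": "jog_arm", "payload": {
  "targets": [
    [0.5, -0.0001, -0.0065, 0, -2],
    [0.5, -0.0001, -0.0065, 0, -2],
    [0.5, -0.0001, -0.0065, 0, -2],
    [0.5, -0.0001, -0.0065, 0, -2],
    [0.5, -0.0001, -0.0065, 0, -2],
    [0.5, -0.0001, -0.0065, 0, -2],
    [0.5, -0.0001, -0.0065, 0, -2],
    [0.5, -0.0001, -0.0065, 0, -2],
    [0.5, 0, -0.0032, 0, -1],
    [0.5, 0, -0.0032, 0, -1],
    [0.5, 0, -0.0032, 0, -1],
    [0.5, 0, -0.0032, 0, -1]
  ]
}}

```text
t: 18.8
tcp_pos: [0.4443, -0.1611, 0.0668]
ee_rot: [[-0.949, -0.316, -0.0], [-0.316, 0.949, 0.001], [-0.0, 0.001, -1.0]]
force: [1.8, 4.3, 0.9]
opening: 0.0472
finger_force: 1.9
```

Emit:
{"api": "jog_arm", "payload": {
  "targets": [
    [0.5, 0, -0.0016, 0, -0.5],
    [0.5, 0, -0.0016, 0, -0.5],
    [0.5, 0, -0.0016, 0, -0.5],
    [0.5, 0, -0.0016, 0, -0.5],
    [0.5, 0, -0.0018, 0, -0.5],
    [0.5, 0, 0, 0, 0]
  ]
}}

```text
t: 19.4
tcp_pos: [0.4463, -0.1661, 0.0666]
ee_rot: [[-0.935, -0.355, -0.002], [-0.355, 0.935, 0.007], [-0.0, 0.007, -1.0]]
force: [0.3, 13.6, 6.5]
opening: 0.0471
finger_force: 6.4
```

Stroke 4 is done. I return and check before the last one.

Emit:
{"api": "jog_arm", "payload": {
  "targets": [
    [0.5, -0.0004, 0.0129, 0, 4],
    [0.5, -0.0004, 0.0129, 0, 4],
    [0.5, -0.0004, 0.0129, 0, 4],
    [0.5, -0.0004, 0.0129, 0, 4],
    [0.5, -0.0004, 0.0129, 0, 4],
    [0.5, -0.0004, 0.0129, 0, 4],
    [0.5, -0.0004, 0.0129, 0, 4],
    [0.5, -0.0004, 0.0129, 0, 4],
    [0.5, -0.0004, 0.0129, 0, 4],
    [0.5, -0.0004, 0.0129, 0, 4],
    [0.5, -0.0004, 0.0129, 0, 4],
    [0.5, -0.0002, 0.0081, 0, 2.5]
  ]
}}

```text
t: 20.6
tcp_pos: [0.453, -0.0235, 0.0669]
ee_rot: [[-0.901, 0.434, 0.0], [0.434, 0.901, -0.003], [-0.001, -0.002, -1.0]]
force: [0.3, -0.4, -0.5]
opening: 0.0469
finger_force: 0.0
```

Emit:
{"api": "jog_arm", "payload": {
  "targets": [
    [0.5, 0, 0.001, 0, 0],
    [0.5, 0, 0, 0, 0],
    [0.5, 0, 0, 0, 0]
  ]
}}

```text
t: 20.9
tcp_pos: [0.4531, -0.0228, 0.0669]
ee_rot: [[-0.901, 0.433, 0.0], [0.433, 0.901, -0.001], [-0.0, -0.001, -1.0]]
force: [0.3, 1.3, 0.0]
opening: 0.0471
finger_force: 0.0
```

```bash
python3 - <<'E'
from workcell import robot
import cv2
s=robot.read_camera("side")["pixels"]
cv2.imwrite("pics/s3.png",cv2.resize(s[110:290,150:390],(800,600),interpolation=cv2.INTER_CUBIC))
E
```

```text
(no output)
```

View pics/s3.png

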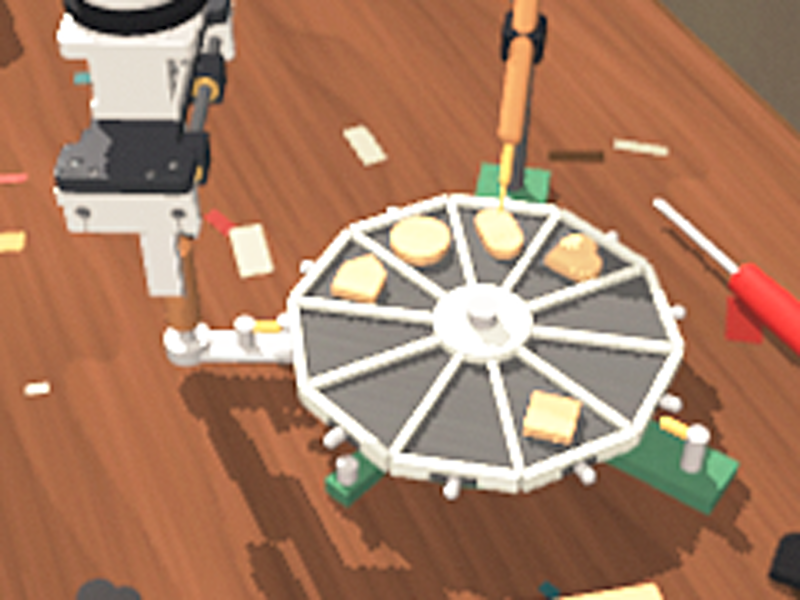

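The oval is under the pen at (500,232), the heart is next at (572,255), and the lever is home. One more stroke.

Emit:
{"api": "jog_arm", "payload": {
  "targets": [
    [0.5, -0.0001, -0.0065, 0, -2],
    [0.5, -0.0001, -0.0065, 0, -2],
    [0.5, -0.0001, -0.0065, 0, -2],
    [0.5, -0.0001, -0.0065, 0, -2],
    [0.5, -0.0001, -0.0065, 0, -2],
    [0.5, -0.0001, -0.0065, 0, -2],
    [0.5, -0.0001, -0.0065, 0, -2],
    [0.5, -0.0001, -0.0065, 0, -2],
    [0.5, -0.0001, -0.0065, 0, -2],
    [0.5, -0.0001, -0.0065, 0, -2],
    [0.5, -0.0001, -0.0065, 0, -2],
    [0.5, -0.0001, -0.0065, 0, -2]
  ]
}}

```text
t: 22.15
tcp_pos: [0.4352, -0.0975, 0.067]
ee_rot: [[-1.0, 0.029, 0.002], [0.029, 1.0, 0.001], [-0.002, 0.001, -1.0]]
force: [2.7, 3.0, -0.1]
opening: 0.0472
finger_force: 1.5
```

Emit:
{"api": "jog_arm", "payload": {
  "targets": [
    [0.5, -0.0001, -0.0065, 0, -2],
    [0.5, -0.0001, -0.0065, 0, -2],
    [0.5, -0.0001, -0.0065, 0, -2],
    [0.5, -0.0001, -0.0065, 0, -2],
    [0.5, -0.0001, -0.0065, 0, -2],
    [0.5, -0.0001, -0.0065, 0, -2],
    [0.5, -0.0001, -0.0065, 0, -2],
    [0.5, -0.0001, -0.0065, 0, -2],
    [0.5, 0, -0.0032, 0, -1],
    [0.5, 0, -0.0032, 0, -1],
    [0.5, 0, -0.0032, 0, -1],
    [0.5, 0, -0.0032, 0, -1]
  ]
}}

```text
t: 23.35
tcp_pos: [0.4438, -0.1612, 0.0668]
ee_rot: [[-0.949, -0.316, -0.0], [-0.316, 0.949, 0.001], [-0.0, 0.001, -1.0]]
force: [1.8, 4.3, 1.3]
opening: 0.047
finger_force: 1.9
```

Emit:
{"api": "jog_arm", "payload": {
  "targets": [
    [0.5, 0, -0.0016, 0, -0.5],
    [0.5, 0, -0.0016, 0, -0.5],
    [0.5, 0, -0.0016, 0, -0.5],
    [0.5, 0, -0.0016, 0, -0.5],
    [0.5, 0, -0.0016, 0, -0.5],
    [0.5, 0, 0, 0, 0]
  ]
}}

```text
t: 23.95
tcp_pos: [0.4458, -0.1662, 0.0666]
ee_rot: [[-0.935, -0.355, -0.002], [-0.355, 0.935, 0.006], [-0.0, 0.007, -1.0]]
force: [-0.6, 13.0, 6.1]
opening: 0.0469
finger_force: 6.0
```

Emit:
{"api": "jog_arm", "payload": {
  "targets": [
    [0.5, -0.0004, 0.0129, 0, 4],
    [0.5, -0.0004, 0.0129, 0, 4],
    [0.5, -0.0004, 0.0129, 0, 4],
    [0.5, -0.0004, 0.0129, 0, 4],
    [0.5, -0.0004, 0.0129, 0, 4],
    [0.5, -0.0004, 0.0129, 0, 4],
    [0.5, -0.0004, 0.0129, 0, 4],
    [0.5, -0.0004, 0.0129, 0, 4],
    [0.5, -0.0004, 0.0129, 0, 4],
    [0.5, -0.0004, 0.0129, 0, 4],
    [0.5, -0.0004, 0.0129, 0, 4],
    [0.5, -0.0002, 0.0081, 0, 2.5]
  ]
}}

```text
t: 25.15
tcp_pos: [0.4524, -0.0234, 0.0669]
ee_rot: [[-0.901, 0.434, 0.0], [0.434, 0.901, -0.003], [-0.001, -0.002, -1.0]]
force: [0.3, -0.4, -0.7]
opening: 0.0467
finger_force: 0.0
```

Emit:
{"api": "jog_arm", "payload": {
  "targets": [
    [0.5, 0, 0.001, 0, 0],
    [0.5, 0, 0, 0, 0],
    [0.5, 0, 0, 0, 0],
    [0.5, 0, 0, 0, 0]
  ]
}}

```text
t: 25.55
tcp_pos: [0.4525, -0.0226, 0.0669]
ee_rot: [[-0.901, 0.433, 0.0], [0.433, 0.901, -0.001], [-0.0, -0.0, -1.0]]
force: [-0.6, -1.0, 0.1]
opening: 0.0465
finger_force: 0.0
```

Emit:
{"api": "jog_arm", "payload": {
  "targets": [
    [0.5, 0, 0, -0.02, 0],
    [0.5, 0, 0, -0.02, 0],
    [0.5, 0, 0, -0.02, 0],
    [0.5, 0, 0, -0.02, 0],
    [0.5, 0, 0, -0.02, 0],
    [0.5, 0, 0, -0.02, 0],
    [0.5, 0, 0, 0, 0],
    [0.5, 0, 0, 0, 0]
  ]
}}

```text
t: 26.35
tcp_pos: [0.4525, -0.0222, 0.1865]
ee_rot: [[-0.901, 0.433, 0.0], [0.433, 0.901, -0.0], [-0.0, -0.0, -1.0]]
force: [-0.4, -0.2, -0.3]
opening: 0.0472
finger_force: 0.0
```

```bash
python3 - <<'E'
from workcell import robot
import cv2
s=robot.read_camera("side")["pixels"]
cv2.imwrite("pics/s4.png",cv2.resize(s[110:290,150:390],(800,600),interpolation=cv2.INTER_CUBIC))
E
```

```text
(no output)
```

View pics/s4.png

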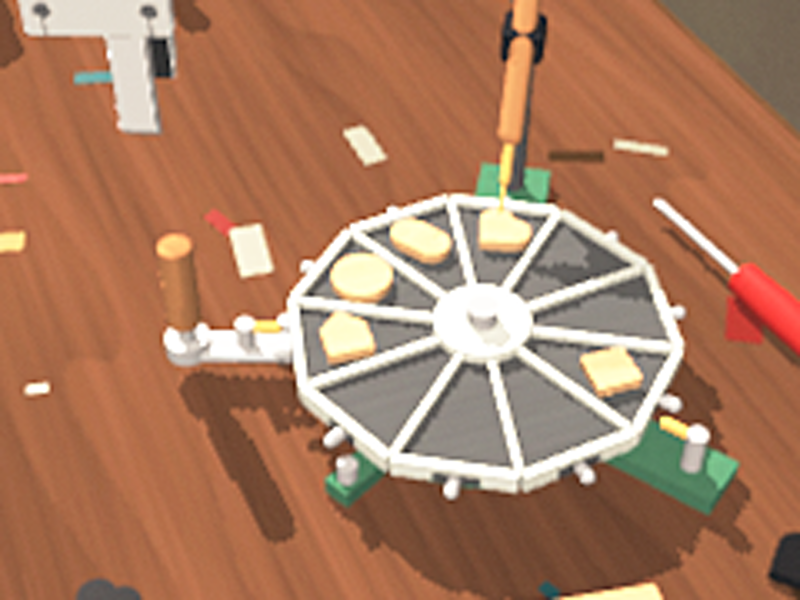

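The heart is under the pen tip at (503,232), the lever is back at rest, and the gripper is clear. I'm handing in.

```bash
python3 -c "
from workcell import robot
print(robot.close_job())"
```

```text
the job is handed in; nothing more can be done
None
```

Five full lever strokes brought the heart under the pen tip; the lever is back at rest, the gripper is clear, and the job is handed in at about 26 s (hand-in returned no verdict).

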